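# Load the split-door kiln and lock it

## Robot

A 6-joint arm with a two-finger parallel gripper is mounted at the origin on the work surface. World frame = base frame: x ahead of the robot, y to its left, z up, the work surface at z = 0. Lengths are in mm, angles in rad, forces in N, time in s.
With the tool pointing down it reaches from about 325 to 775 mm from the base axis. Payload 5.5 kg.
Tool frame: the origin (TCP) lies at the very end of the fingers, on their centre line; the grasp point (between the pads) lies 19 mm behind it; z points along the fingers, y is the direction in which the jaws open and shut (so a half turn about z gives the same grasp; the last joint's range is limited). The gripper opens to 85 mm and grips with 20 to 120 N. Pads are 22 mm wide; open, the fingers measure 114 mm over their backs; the gripper's body (76 mm by 85 mm) begins 54 mm behind the grasp point. The pads swing forward as they close: fully open they stand 13 mm farther back than shut.
Start: joints at [-1.325, 0.091, 1.231, -0, 1.82, -0.057], TCP at [178.916, -572.718, 231.275] pointing down, gripper open.
Joint ranges: [-2.87, 2.87], [-0.86, 2.18], [0.17, 2.46], [-1.51, 4.65], [0.06, 2.69], [-2.65, 2.65]. Speed limits (rad/s): [2.57, 2.57, 3.01, 3.14, 3.14, 3.14].

## Interface

Orientations are given as a 3x3 rotation matrix whose columns are the frame's x, y, z axes.
In Python, from bench import manip gives the robot as it stands. The module is installed in compiled form; this text tells all that it offers. Calls block until the motion is done:
- manip.reach(position, orientation): joint-space move of the TCP to a pose.
- manip.move_linear(position, rot=None, rate=150): straight line of the TCP; rot=None keeps the orientation; rate is the mean speed in mm/s.
- manip.move_joints(angles): joint-space move.
- manip.gripper_open() and manip.close(): open the fingers fully, or close them until they stop; the grip force is fixed at half the most.
- manip.pause(seconds).
- manip.solve_ik(position, orientation): joint angles nearest the present ones, or None.
- manip.get_state(): the state.
- manip.snapshot(name): name is "scene" or "top" or "wrist"; returns (picture, depth): 384x512x3 uint8, red, green, blue; 384x512 float32, mm along the optical axis (not along the pixel's ray), 0 where there is no reading.
- manip.camera_info(name): a dict with "camera_matrix" (3x3 intrinsics, pixels), "R" (3x3) and "t" (3): a world point X has camera coordinates R X + t. Camera axes: x right, y down, z forward; pixel columns grow to the right and rows downward; lengths in mm; the calibration is good to about 2 mm. A picture is of the moment at which its call begins: read the wrist's pose just before it. camera_info takes no time and is no camera call; for the wrist camera it gives the pose at the moment of the call.
A pose or a line that the arm cannot do raises manip.MotionError and nothing moves.
- manip.job_done(): hands the job in, once; it reports no verdict.
The state is a dict: "t": time; "qpos": joint angles; "joint_vel": joint speeds; "effort": joint torques, N m; "ee_pos": TCP position; "orientation": TCP orientation; "wrist_force": force on the tool from outside, world axes, zero at the start; "wrist_torque": the same for the moment, N m; "opening": finger opening in mm.
Only numpy, scipy, OpenCV 4.12 (cv2) and the standard library are available. Lean on these libraries where they do the work, as an engineer would, in place of code of your own. Each camera call takes 0.05 s, during which the arm holds its last target.

## Task

Load the cold bench kiln: turn its brass lock collar back until the orange arm points at the white mark, swing the top half of the split door wide open, and stand every glass bud vase that stands on the steel plate upright on the kiln's chamber floor. Then shut the top half fully and turn the collar until its arm lies on the red locked mark. Leave the bottom half bolted, and do not disturb the jar, the paddle or the can.

Things in the scene. Friction and masses are not known exactly. Their poses are not given: they have to be found in the camera images.
- kiln: bench kiln, fixed, 360 mm long (its x), 200 mm deep (y -110 to +90 mm), walls 245 mm high; origin under its centre, z up, its front faces its own +y. x -180 to -90 mm is a solid pillar, 245 mm high, that carries the lock collar. The rest holds the chamber, closed at the front by the split door; the chamber's roof is part of the door's top half
- chamber_floor (a point): centre of the chamber's flat white floor, at kiln x 27.5, y 15, z 140 mm; axes as the kiln's. The floor spans 235 mm in x and 150 mm in y (kiln x -90 to +145, y -60 to +90 mm), with walls up to z = 245 mm on three sides and the door in front. With the top half open it is reached from straight above and from the front
- topleaf (a joint): the door's white top half: angle in rad, 0 shut, stop at 1.5. Its free end (-x) swings out towards kiln +y, clockwise seen from above, about an upright hinge; 0.12 N m friction, stays where it is left. Front panel z 142 to 245 mm, carrying the roof (top at z = 257 mm, 166 mm deep, 244 mm long). Below about 1.3 rad the roof overhangs the chamber's front; when open it stands over the table in front of the kiln
- topleaf_knob (a point): grip point of the top half's wooden knob, an upright cylinder 24 mm in diameter that stands on the roof from z = 257 to 307 mm; the point is on its axis at z = 285 mm, at kiln x 10, y 80 mm when shut, moving with the door. A small steel cheek (20 x 10 mm, up to z = 283 mm) also stands on the roof at kiln x -40, y 7 mm when shut
- topleaf_hinge (a point): point on the upright hinge axis of the top half (kiln x 165, y 120 mm), at the height of the knob's grip point
- collar (a joint): brass lock collar on the pillar, on an upright axis at kiln x -135, y 30 mm: angle in rad, growing clockwise seen from above. 0 (stop): orange arm on the white unlocked mark, 1.45 rad anticlockwise from kiln +x. 1.45: arm on the red locked mark, along kiln +x over the door's roof, where it blocks the top half. Stop at 1.65, past the mark. Friction 0.1 N m; stays where it is left
- collar_grip (a point): grip point of the collar on its axis, z = 286 mm: middle of a brass wing bar 60 mm long, 18 mm thick, from z = 266 to 300 mm, to be pinched across its thickness. The point turns with the collar; its x axis runs along the bar and the orange arm (14 mm wide, reaching 110 mm from the axis, z 265 to 275 mm)
- bottomleaf (a joint): the door's bottom half (z 20 to 138 mm), held by its bolt: angle in rad, 0 shut; must stay shut
- bolt (a joint): slide bolt on the front of the bottom half near its free end: travel in m, 0 bolted; must stay there
- plate: fixed dark steel plate, 230 x 230 x 12 mm, on the table; origin under its centre. The vases stand on it at the start
- vase0_mid (a point): loose blue glass bud vase, 85 mm tall: an upright tube 36 mm in diameter on a heavy round foot 50 mm in diameter and 14 mm thick, 0.15 kg or so; the point is half-way up on its axis (42.5 mm above its underside); z along its axis, up. Absent in some starts
- vase1_mid (a point): loose orange glass bud vase, 85 mm tall: an upright tube 36 mm in diameter on a heavy round foot 50 mm in diameter and 14 mm thick, 0.15 kg or so; the point is half-way up on its axis (42.5 mm above its underside); z along its axis, up. Absent in some starts
- vase2_mid (a point): loose green glass bud vase, 85 mm tall: an upright tube 36 mm in diameter on a heavy round foot 50 mm in diameter and 14 mm thick, 0.15 kg or so; the point is half-way up on its axis (42.5 mm above its underside); z along its axis, up. Absent in some starts
- vase3_mid (a point): loose crimson glass bud vase, 85 mm tall: an upright tube 36 mm in diameter on a heavy round foot 50 mm in diameter and 14 mm thick, 0.15 kg or so; the point is half-way up on its axis (42.5 mm above its underside); z along its axis, up. Absent in some starts
- jar_mid (a point): bystander: loose amber jar with a blue cap, 60 mm in diameter, 85 mm tall, in front of the kiln; the point is its centre
- paddle: bystander: loose wooden paddle, 220 mm long, 70 mm wide, 14 mm thick, lying on the table at the far side; origin under its middle
- can_mid (a point): bystander: loose blue can, 80 mm in diameter, 110 mm tall, in front of the kiln's hinge end; the point is its centre
Not all that is in view belongs to the job. There is more than one size of the part that bears vase2_mid; the job needs the middle-sized.

How it is judged (in metres and radians):
On the way, in this order (a step that is already met when the one before it is completed fails the run):
1. the collar is turned back to the white unlocked mark (within 0.2 rad) (value of joint collar below 0.2 rad), for 0.2 s.
2. the top half is open wide (beyond 1.2 rad) (value of joint topleaf above 1.2 rad), for 0.2 s.
3. every vase present stands upright on the chamber floor, the top half still open (x of vase0_mid in the frame of kiln between -0.07 and 0.125 m and y of vase0_mid in the frame of kiln between -0.045 and 0.075 m and z of vase0_mid in the frame of kiln between 0.172 and 0.193 m and angle between each of vase0_mid, vase1_mid, vase2_mid, vase3_mid's own z axis and vertical below 0.15 rad and x of vase1_mid in the frame of kiln between -0.07 and 0.125 m and y of vase1_mid in the frame of kiln between -0.045 and 0.075 m and z of vase1_mid in the frame of kiln between 0.172 and 0.193 m and x of vase2_mid in the frame of kiln between -0.07 and 0.125 m and y of vase2_mid in the frame of kiln between -0.045 and 0.075 m and z of vase2_mid in the frame of kiln between 0.172 and 0.193 m and x of vase3_mid in the frame of kiln between -0.07 and 0.125 m and y of vase3_mid in the frame of kiln between -0.045 and 0.075 m and z of vase3_mid in the frame of kiln between 0.172 and 0.193 m and value of joint topleaf above 0.8 rad), for 0.3 s.
4. the top half is shut (within 0.05 rad) (value of joint topleaf below 0.05 rad), for 0.2 s.
5. the collar is on the red locked mark (within 0.12 rad) with the top half shut (value of joint collar between 1.33 and 1.57 rad and value of joint topleaf below 0.05 rad), for 0.2 s.
At the end, for the whole second after the job is handed in: every vase present stands at rest, upright (within 0.15 rad), on the chamber floor inside the kiln; the top half is shut (within 0.05 rad); the collar's arm is on the red locked mark (1.45 rad, within 0.12); the bottom half is still bolted (all of step 5 and x of vase0_mid in the frame of kiln between -0.07 and 0.125 m and y of vase0_mid in the frame of kiln between -0.045 and 0.075 m and z of vase0_mid in the frame of kiln between 0.172 and 0.193 m and angle between each of vase0_mid, vase1_mid, vase2_mid, vase3_mid's own z axis and vertical below 0.15 rad and x of vase1_mid in the frame of kiln between -0.07 and 0.125 m and y of vase1_mid in the frame of kiln between -0.045 and 0.075 m and z of vase1_mid in the frame of kiln between 0.172 and 0.193 m and x of vase2_mid in the frame of kiln between -0.07 and 0.125 m and y of vase2_mid in the frame of kiln between -0.045 and 0.075 m and z of vase2_mid in the frame of kiln between 0.172 and 0.193 m and x of vase3_mid in the frame of kiln between -0.07 and 0.125 m and y of vase3_mid in the frame of kiln between -0.045 and 0.075 m and z of vase3_mid in the frame of kiln between 0.172 and 0.193 m and value of joint bolt below 0.012 m and value of joint bottomleaf below 0.06 rad and linear speed of each of vase0, vase1, vase2, vase3 below 0.03 m/s); the robot touches nothing.
It fails at once if the bolt is drawn (12 mm) or the bottom half is forced open (0.06 rad) (value of joint bolt above 0.012 m or value of joint bottomleaf above 0.06 rad).
It fails at once if the jar, the paddle or the can is moved by more than 40 mm (distance of any of jar_mid, paddle, can_mid from where it was at the start of the episode above 0.04 m).
Of vase0, vase1, vase2, vase3 only 2 to 4 are there at a start; the rules pass over those that are not, and their reading is None.
At some moment in a run one of vase0, vase1, vase2, vase3 may be knocked a few centimetres aside while the robot is not near it.
It also fails if it takes over 210 s, if anything falls off the work surface, if the arm or the gripper's body presses on something with over 40 N, if the wrist force passes 120 N, or if a joint passes its speed limit or range.

## Working session

There is one attempt and no reset: what is moved stays moved. The work goes in short steps, each a Python script; the robot and the scene stay as the last script left them, time stands still between calls to the robot, and variables do not carry over. Pictures are saved under pics/ and viewed, and the job is handed in when it is done.

```bash
mkdir -p pics; ls; cat > h.py <<'E'
import numpy as np, cv2
from bench import manip
def snap(name, fn=None):
    ci=manip.camera_info(name); p,d=manip.snapshot(name)
    if fn: cv2.imwrite('pics/'+fn, p[:,:,::-1])
    np.savez('/tmp/%s.npz'%name,p=p,d=d,K=ci['camera_matrix'],R=ci['R'],t=ci['t'])
    return p,d,ci
def world(d,ci):
    K=np.array(ci['camera_matrix']);R=np.array(ci['R']);t=np.array(ci['t']).ravel()
    v,u=np.mgrid[:d.shape[0],:d.shape[1]]
    c=np.stack([(u-K[0,2])/K[0,0]*d,(v-K[1,2])/K[1,1]*d,d],-1)
    w=(c-t)@R
    w[d<=0]=np.nan
    return w
E
python3 - <<'E'
from h import *
for n in ['scene','top','wrist']:
    p,d,ci=snap(n,n+'0.png'); R=np.array(ci['R']);t=np.array(ci['t']).ravel()
    print(n,-R.T@t,R[2],ci['camera_matrix'][0][0])
print(manip.get_state())
E
```

```text
pics
scene [1046.70592341  716.7219383   737.78650855] [-0.54107646 -0.62153303 -0.56650945] 387.6030633848248
top [ 370.0355171   102.26947135 1358.63248023] [ 0.118178   -0.01077689 -0.99293394] 416.2106930591627
wrist [ 256.30900183 -549.20235836  374.06894273] [-0.29587983 -0.08953319 -0.95101994] 321.486277523495
{'t': 0.15, 'qpos': array([-1.32467638e+00,  9.17028587e-02,  1.23163282e+00, -1.42509414e-05,
        1.81979705e+00, -5.66643386e-02]), 'joint_vel': array([-0.00050624, -0.00399658, -0.0035863 , -0.00080056, -0.00025033,
        0.00202841]), 'effort': array([ 4.44298974e-03, -4.59370887e+01, -4.18527317e+01,  1.57051641e-04,
        9.56703705e-03, -1.54914903e-05]), 'ee_pos': array([ 178.86836776, -572.48954858,  230.38716631]), 'orientation': array([[ 9.54511032e-01,  2.98175350e-01, -3.88624139e-04],
       [ 2.98175594e-01, -9.54509871e-01,  1.49030354e-03],
       [ 7.34262021e-05, -1.53838940e-03, -9.99998814e-01]]), 'wrist_force': array([-0.40841048, -0.98941223,  0.12259239]), 'wrist_torque': array([0.02869216, 0.02889283, 0.02021927]), 'opening': 85.42039600019592}
```

View pics/scene0.png

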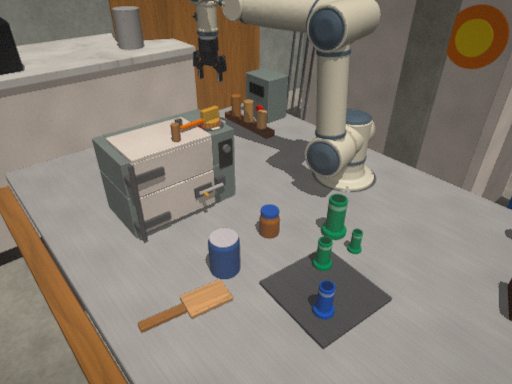

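View pics/top0.png

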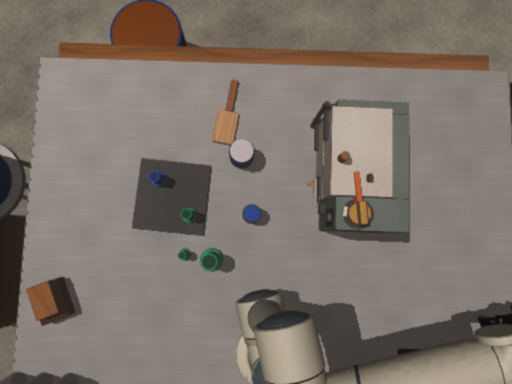

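View pics/wrist0.png

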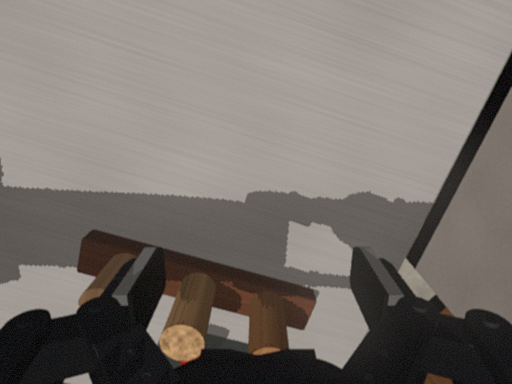

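Two vases stand on the plate: blue at (157,178) and the mid-sized green at (188,214). The large and small green decoys stand off it. The kiln is at right, with the pillar at the bottom and the hinge at the top. Next I measure.

```bash
cat > meas.py <<'E'
from h import *
def kilnfit(w,zlo=236,zhi=254):
    pass
E
python3 - <<'E'
from h import *
z=np.load('/tmp/top.npz');p=z['p'];d=z['d'];ci=dict(camera_matrix=z['K'],R=z['R'],t=z['t'])
w=world(d,ci); hsv=cv2.cvtColor(p,cv2.COLOR_RGB2HSV)
X,Y,Z=w[...,0],w[...,1],w[...,2]
print('table z',np.nanmedian(Z[300:340,100:200]),'plate',np.nanmedian(Z[195:200,150:170]))
for r,c in [(110,375),(150,400),(230,380),(235,340),(120,350),(150,370),(208,361),(180,358),(155,344)]:
    print((r,c),w[r,c].round(1))
reg=np.zeros(Z.shape,bool);reg[85:260,300:420]=1
for lo,hi in [(238,250),(252,263)]:
    m=reg&(Z>lo)&(Z<hi)
    pts=w[m][:,:2].astype(np.float32);print(lo,m.sum(),cv2.minAreaRect(pts), np.median(Z[m]))
    cv2.imwrite('pics/m%d.png'%lo,m.astype(np.uint8)*255)
# colored blobs
H,S,V=hsv[...,0],hsv[...,1],hsv[...,2]
blue=(H>105)&(H<130)&(S>150); green=(H>60)&(H<90)&(S>120)
for nm,mk in [('blue',blue),('green',green)]:
    n,l,st,ce=cv2.connectedComponentsWithStats(mk.astype(np.uint8))
    for i in range(1,n):
        if st[i,4]>25:
            q=w[l==i]; zt=np.nanpercentile(q[:,2],95); tp=q[q[:,2]>zt-8]
            print(nm,ce[i].round(),st[i,4],'ztop',zt.round(1),'xy',((tp.max(0)+tp.min(0))/2)[:2].round(1),'ext',(tp.max(0)-tp.min(0))[:2].round(1))
E
```

```text
table z 0.7463837077332093 plate 12.572673565995768
(110, 375) [ 715.4 -255.6  257.3]
(150, 400) [ 608.6 -326.9  245.5]
(230, 380) [ 389.6 -270.2  242.5]
(235, 340) [ 3.744e+02 -2.204e+02  2.000e-01]
(120, 350) [ 684.7 -186.4  259.5]
(150, 370) [ 605.2 -243.   250.5]
(208, 361) [ 443.  -202.1  303.1]
(180, 358) [ 518.4 -202.4  276.5]
(155, 344) [ 577.8 -157.6  308.8]
238 3982 ((567.0567626953125, -234.02923583984375), (234.40115356445312, 361.6086120605469), 89.58396911621094) 245.29741704717685
252 5183 ((568.33740234375, -224.92037963867188), (338.1722717285156, 189.89906311035156), 2.769564390182495) 257.2881011364791
blue [252. 213.] 175 ztop 89.6 xy [434.   69.6] ext [43.  43.1]
green [187. 214.] 73 ztop 100.9 xy [426.5 269.5] ext [33.  30.9]
green [210. 257.] 113 ztop 126.8 xy [288.8 192.9] ext [46.5 47.1]
```

```bash
python3 - <<'E'
from h import *
z=np.load('/tmp/top.npz');p=z['p'];d=z['d']
a=cv2.resize(p[80:260,130:430][:,:,::-1],None,fx=2.6,fy=2.6,interpolation=cv2.INTER_CUBIC)
cv2.imwrite('pics/crop.png',a)
ci=dict(camera_matrix=z['K'],R=z['R'],t=z['t']);w=world(d,ci)
X,Y,Z=w[...,0],w[...,1],w[...,2]
# back edge: last column with z>235 per row
rows=[];
for r in range(106,232,3):
    c=[c for c in range(330,425) if 235<Z[r,c]<262]
    rows.append((*w[r,max(c)],))
rows=np.array(rows); print('back',np.polyfit(rows[:,0],rows[:,1],1),rows[:,1].round(1).tolist())
cols=[]
for c in range(345,405,3):
    rr=[r for r in range(90,250) if 235<Z[r,c]<262]; cols.append((*w[min(rr),c],*w[max(rr),c]))
cols=np.array(cols);print('far',np.polyfit(cols[:,1],cols[:,0],1),'near',np.polyfit(cols[:,4],cols[:,3],1));print(cols[:,0].round(),cols[:,3].round())
E
```

```text
back [-9.50841813e-03 -3.43562665e+02] [-350.5, -351.7, -352.1, -350.6, -350.2, -351.0, -350.0, -350.1, -348.7, -350.3, -348.7, -350.6, -348.1, -350.8, -349.7, -349.0, -347.7, -349.4, -348.6, -346.7, -347.7, -348.4, -349.4, -346.4, -348.4, -348.3, -350.4, -350.8, -348.6, -348.6, -349.9, -346.0, -346.8, -344.9, -345.7, -346.9, -350.2, -349.3, -345.9, -349.5, -348.7, -348.5]
far [1.21903082e-02 7.47729555e+02] near [2.06410783e-02 3.93173163e+02]
[745. 745. 746. 747. 748. 743. 744. 744. 745. 744. 744. 745. 744. 744.
 743. 743. 744. 745. 744. 744.] [390. 390. 390. 388. 388. 388. 388. 389. 389. 389. 387. 387. 387. 387.
 387. 388. 388. 388. 386. 386.]
```

View pics/crop.png

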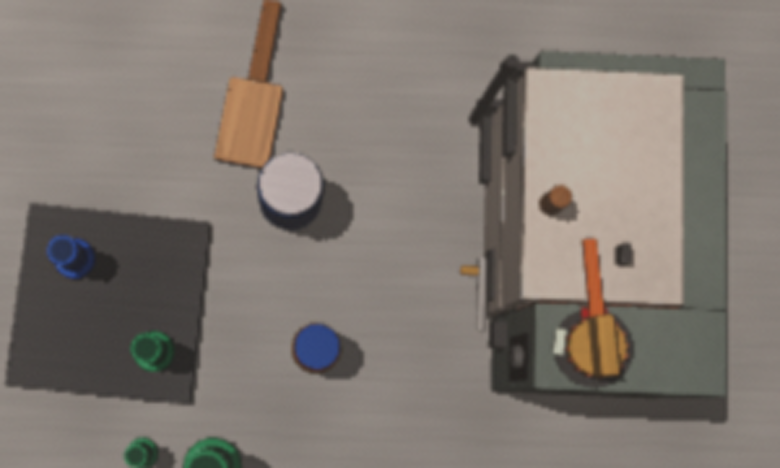

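```bash
cat >> h.py <<'E'
def rz(yaw):
    """tool down, tool x along world yaw"""
    c,s=np.cos(yaw),np.sin(yaw)
    return np.array([[c,s,0],[s,-c,0],[0,0,-1.]])
E
python3 - <<'E'
from h import *
s=manip.get_state();p=s['ee_pos']
manip.move_linear([p[0],p[1],450],rate=300)
manip.reach([480,-200,450],rz(0))
manip.pause(0.2)
p,d,ci=snap('wrist','wrist1.png')
w=world(d,ci);Z=w[...,2]
print(manip.get_state()['t'],manip.get_state()['ee_pos'],manip.get_state()['wrist_force'])
E
```

```text
3.0417 [ 479.86357992 -200.65192681  449.87575221] [ 0.97384017  0.4431491  -0.58317022]
```

View pics/wrist1.png

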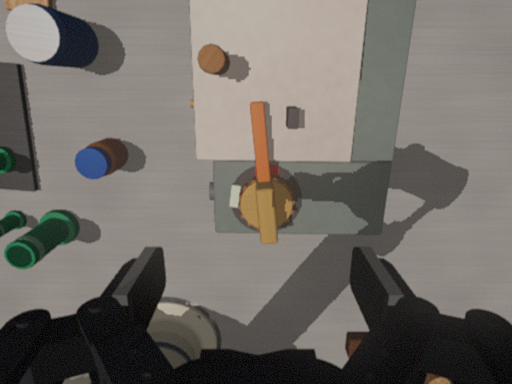

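The wrist view shows the bar from (264,182) to (268,243), the arm tip at (258,103), the knob at (213,58) and the pillar corners at (215,234) and (384,234).

```bash
python3 - <<'E'
from h import *
z=np.load('/tmp/wrist.npz');p=z['p'];d=z['d'];ci=dict(camera_matrix=z['K'],R=z['R'],t=z['t']);w=world(d,ci)
X,Y,Z=w[...,0],w[...,1],w[...,2]
reg=np.zeros(Z.shape,bool);reg[30:246,185:420]=1
def rect(m): return cv2.minAreaRect(w[m][:,:2].astype(np.float32))
n,l,st,ce=cv2.connectedComponentsWithStats((reg&(Z>291)&(Z<325)).astype(np.uint8))
for i in range(1,n):
    if st[i,4]>30: print('hi',ce[i],st[i,4],rect(l==i),np.median(Z[l==i]))
hsv=cv2.cvtColor(p,cv2.COLOR_RGB2HSV)
arm=reg&(hsv[...,1]>170)&(hsv[...,0]<12)&(Z>262)&(np.mgrid[:384,:512][0]<178)
print('arm',arm.sum(),rect(arm),np.median(Z[arm]))
c=w[arm][:,:2];u,s,v=np.linalg.svd(c-c.mean(0));print(c.mean(0),v[0],np.arctan2(v[0,1],v[0,0]))
# pillar
pil=reg&(Z>238)&(Z<250)
bk=np.array([w[r,max(c for c in range(330,420) if pil[r,c])] for r in range(32,232,4)])
print('back',np.polyfit(bk[:,0],bk[:,1],1),np.mean(bk[:,:2],0))
nr=np.array([w[max(r for r in range(170,246) if pil[r,c]),c] for c in range(225,380,5)])
print('near',np.polyfit(nr[:,1],nr[:,0],1),np.median(nr[:,:2],0))
rf=reg&(Z>252)&(Z<262)
e=np.array([w[max(r for r in range(120,180) if rf[r,c]),c] for c in list(range(205,230,5))+list(range(305,348,5))])
print('roof near',np.polyfit(e[:,1],e[:,0],1),np.median(e[:,:2],0))
E
```

```text
hi [212.02970297  58.44130127] 707 ((579.9325561523438, -162.47665405273438), (23.247343063354492, 22.674484252929688), 46.226280212402344) 307.824803274193
hi [266.53481625 213.98065764] 1034 ((434.64227294921875, -209.6726531982422), (59.97230911254883, 17.940032958984375), 5.22707986831665) 300.89987697215264
arm 5 ((476.6925354003906, -209.23684692382812), (12.930865287780762, 16.5377140045166), 52.19152069091797) 275.997049177769
[ 474.61040983 -208.26994838] [-0.9795308  -0.20129436] -2.9389135007636242
back [-1.92818738e-02 -3.39907830e+02] [ 508.16452517 -349.70619431]Traceback (most recent call last):
  File "<stdin>", line 17, in <module>
ValueError: max() iterable argument is empty
```

Kiln pose is about (568.8, -242) with yaw -0.018. The collar reads about 1.34 now. I grip the bar and turn it back.

```bash
cat >> h.py <<'E'
KO=np.array([568.8,-242.0]);KY=-0.018
def k2w(x,y):
    c,s=np.cos(KY),np.sin(KY); return KO+np.array([c*x-s*y,s*x+c*y])
def w2k(p):
    c,s=np.cos(KY),np.sin(KY); q=np.asarray(p)[...,:2]-KO
    return np.stack([c*q[...,0]+s*q[...,1],-s*q[...,0]+c*q[...,1]],-1)
def st():
    s=manip.get_state();print('t%.1f'%s['t'],s['ee_pos'].round(1),'F',s['wrist_force'].round(1),'T',s['wrist_torque'].round(2),'op',round(s['opening'],1),'q',s['qpos'].round(2));return s
E
python3 - <<'E'
from h import *
C=[434.6,-209.7]
y0=0.091
manip.reach([*C,340],rz(y0))
manip.move_linear([*C,269],rate=120)
st(); manip.close(); st()
for k in range(1,5):
    manip.reach([*C,269],rz(y0+1.32*k/4)); st()
E
```

```text
t4.3 [ 435.1 -209.8  270.5] F [-0.2 -0.3  0.2] T [0.01 0.02 0.03] op 85.6 q [-0.52 -0.21  1.45  0.    1.9   0.96]
t5.0 [ 434.6 -209.6  269.3] F [-0.4  0.5  2. ] T [0.03 0.08 0.08] op 16.7 q [-0.52 -0.21  1.45  0.    1.9   0.96]
t5.4 [ 434.4 -208.9  269.3] F [-1.9  5.   2.9] T [0.71 0.27 0.07] op 17.4 q [-0.52 -0.21  1.45  0.    1.9   0.63]
t5.8 [ 434.  -208.3  269.3] F [-4.5  7.4  2.8] T [1.11 0.62 0.06] op 17.0 q [-0.52 -0.21  1.46  0.    1.9   0.3 ]
t6.2 [ 433.4 -207.8  269.3] F [-7.6 10.2  4. ] T [1.41 1.02 0.07] op 17.1 q [-0.52 -0.21  1.46  0.    1.9  -0.03]
t6.6 [ 432.7 -207.5  269.3] F [-12.   11.6   5. ] T [1.57 1.44 0.09] op 16.9 q [-0.52 -0.21  1.46  0.    1.91 -0.36]
```

```bash
python3 - <<'E'
from h import *
manip.gripper_open(); s=st()
p=s['ee_pos'];manip.move_linear([p[0],p[1],350],rate=200)
manip.reach([579.9,-162.5,350],rz(0.9))
p,d,ci=snap('top','top2.png')
manip.move_linear([579.9,-162.5,267],rate=120); st()
manip.close(); st()
cv2.imwrite('pics/top2c.png',cv2.resize(p[80:260,280:430][:,:,::-1],None,fx=3,fy=3))
E
```

```text
t7.3 [ 434.6 -209.8  269. ] F [ 0.3 -0.5  0.6] T [ 0.02  0.03 -0.03] op 85.3 q [-0.52 -0.21  1.46 -0.    1.9  -0.36]
t9.4 [ 579.9 -162.8  268.4] F [0.4 0.7 0. ] T [-0.04 -0.01 -0.07] op 85.2 q [-0.33  0.11  1.15 -0.    1.88  0.34]
t10.0 [ 578.6 -161.4  267.5] F [-6.7  4.   2.4] T [ 0.66  1.08 -0.01] op 22.7 q [-0.33  0.11  1.15  0.    1.89  0.34]
```

View pics/top2c.png

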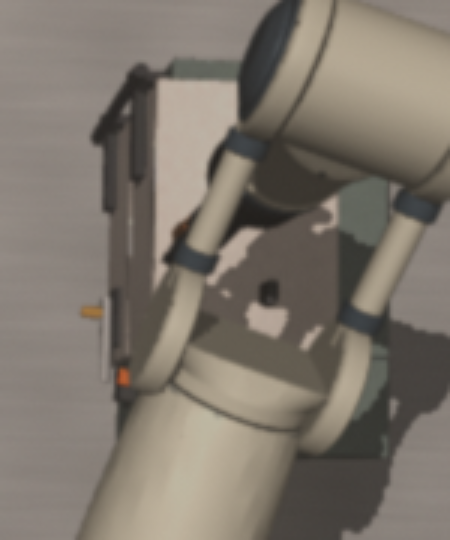

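The arm is at the front (orange at (123,377)), so the collar is unlocked. Knob gripped; now I swing the door.

```bash
cat >> h.py <<'E'
def swing(p0,y0,total,n,z,a0=0.0):
    """p0 = knob pos when gripped, rotate clockwise by total about hinge"""
    H=k2w(165,120); r=np.asarray(p0)[:2]-H
    for k in range(1,n+1):
        a=-total*k/n; c,s=np.cos(a),np.sin(a)
        q=H+np.array([c*r[0]-s*r[1],s*r[0]+c*r[1]])
        manip.move_linear([*q,z],rz(y0+a),rate=90)
        if k%4==0 or k==n: st()
E
python3 - <<'E'
from h import *
print(k2w(165,120),k2w(10,80))
swing([579.2,-162],0.9,1.40,14,267)
E
```

```text
[ 735.93315408 -124.9892791 ] [ 580.23830228 -162.19294993]
t11.3 [576.7 -97.8 267.6] F [-6.   1.6  3.9] T [ 0.41  0.91 -0.02] op 22.8 q [-0.23  0.06  1.2   0.    1.88  0.84]
t12.7 [599.9 -38.2 267.6] F [-4.   1.8  4.4] T [ 0.58  0.8  -0.24] op 22.8 q [-0.12  0.11  1.15  0.    1.89  1.35]
t13.9 [644.9   7.5 267.6] F [-3.3  1.4  4.7] T [ 0.56  0.51 -0.39] op 22.7 q [-0.04  0.23  1.02  0.    1.9   1.83]
t14.6 [673.3  22.7 267.6] F [-3.5  0.6  5.2] T [ 0.41  0.39 -0.44] op 22.3 q [-0.02  0.31  0.92 -0.    1.91  2.05]
```

```bash
python3 - <<'E'
from h import *
manip.gripper_open(); p=manip.get_state()['ee_pos']
manip.move_linear([p[0],p[1],390],rate=250)
manip.reach([420,270,390],rz(0.3)); manip.pause(0.2)
p,d,ci=snap('wrist','wrist3.png')
snap('top','top3.png');st()
E
```

```text
t17.5 [420.6 269.7 389.7] F [ 0.4  0.7 -0.5] T [-0.01 -0.01 -0.  ] op 85.2 q [ 0.5  -0.08  1.12 -0.    2.11  1.77]
```

View pics/wrist3.png

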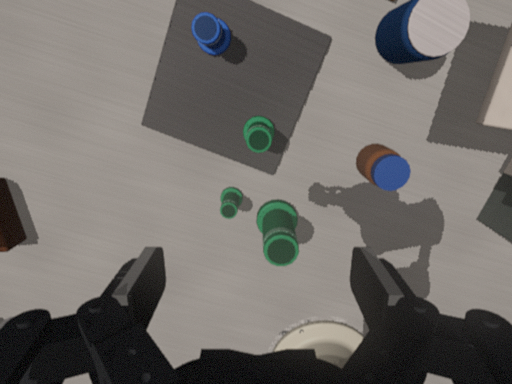

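View pics/top3.png

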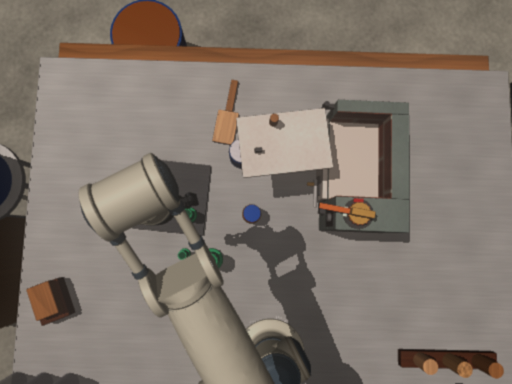

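The top image shows the door wide open and the collar arm on the white mark. The wrist image shows the blue rim at (207,28), the mid green rim at (260,135), and the decoys at (230,203) and (280,240).

```bash
cat >> h.py <<'E'
def vases(w,p,zlo,zhi,roi=None):
    hsv=cv2.cvtColor(p,cv2.COLOR_RGB2HSV);H,S=hsv[...,0].astype(int),hsv[...,1];Z=w[...,2]
    out={}
    for nm,mk in [('blue',(H>100)&(H<130)),('green',(H>60)&(H<90))]:
        m=mk&(S>110)&(Z>zlo)&(Z<zhi)
        n,l,s_,ce=cv2.connectedComponentsWithStats(m.astype(np.uint8))
        for i in range(1,n):
            if s_[i,4]<25: continue
            q=w[l==i][:,:2].astype(np.float32); c,r=cv2.minEnclosingCircle(q)
            print(nm,ce[i].round(),s_[i,4],'c',np.round(c,1),'r',round(r,1),'z',np.median(Z[l==i]).round(1)); out.setdefault(nm,[]).append((c,r))
    return out
def load(n):
    z=np.load('/tmp/%s.npz'%n);ci=dict(camera_matrix=z['K'],R=z['R'],t=z['t']);return z['p'],z['d'],world(z['d'],ci)
E
python3 - <<'E'
from h import *
p,d,w=load('wrist')
print('tops plate');vases(w,p,92,102)
print('feet');vases(w,p,20,29)
print('decoy tops');vases(w,p,45,75);vases(w,p,118,132)
Z=w[...,2];m=(Z>8)&(Z<16);m[:,:140]=0;m[190:]=0;m[:,340:]=0
print(cv2.minAreaRect(w[m][:,:2].astype(np.float32)))
E
```

```text
tops plate
blue [408.  34.] 364 c [616.5 116.9] r 36.8 z 98.5
blue [206.  28.] 728 c [540.4 372.6] r 17.8 z 98.3
green [258. 138.] 279 c [428.  270.1] r 17.5 z 98.2
feet
blue [383.  41.] 109 c [612.5 123.6] r 33.7 z 24.6
blue [219.  41.] 306 c [540.1 372.6] r 24.5 z 26.6
green [257. 124.] 200 c [428.9 270.7] r 24.2 z 26.8
green [273. 211.] 298 c [291.1 194.9] r 34.0 z 21.3
decoy tops
blue [393.  37.] 475 c [615.2 121.2] r 35.5 z 60.7
blue [218.  40.] 78 c [537.3 365.8] r 15.8 z 59.5
green [257. 124.] 28 c [437.4 274.4] r 14.3 z 55.0
green [229. 206.] 39 c [304.4 281. ] r 12.1 z 67.6
green [280. 246.] 262 c [290.1 194.4] r 24.7 z 124.4
((460.0991516113281, 332.606201171875), (230.1889190673828, 284.9189453125), 85.4125747680664)
```

```bash
cat >> h.py <<'E'
def pick(c,yaw):
    manip.reach([*c,150],rz(yaw)); manip.move_linear([*c,59],rate=120); manip.close(); st()
    manip.move_linear([*c,390],rate=250); s=st(); return s
def place(kx,ky):
    t=k2w(kx,ky)
    manip.reach([*t,390],rz(KY)); manip.move_linear([*t,260],rate=200)
    manip.move_linear([*t,188.5],rate=70); st(); manip.pause(0.2); manip.gripper_open(); manip.pause(0.2)
    manip.move_linear([*t,390],rate=200); st()
E
python3 - <<'E'
from h import *
s=pick([540.3,372.6],0.6)
if 33<s['opening']<39:
    place(70,15)
E
```

```text
t20.0 [540.5 372.8  59.7] F [-0.1 -0.2  3.6] T [-0.08  0.02 -0.01] op 34.9 q [0.55 0.27 1.33 0.   1.54 1.52]
t21.5 [540.3 372.6 388.7] F [-0.1  0.8 -2.2] T [ 0.01 -0.01  0.02] op 34.6 q [ 0.55  0.37  0.62 -0.    2.15  1.52]
t25.7 [ 639.3 -228.4  189.2] F [ 0.6 -0.4 -1.5] T [0.03 0.06 0.01] op 35.2 q [-0.39  0.3   1.07  0.    1.77  1.2 ]
t27.8 [ 639.1 -228.3  389.1] F [ 0.7 -0.  -0.5] T [ 0.05 -0.   -0.04] op 85.1 q [-0.39  0.45  0.51  0.    2.18  1.2 ]
```

```bash
python3 - <<'E'
from h import *
p,d,ci=snap('wrist','w4k.png'); w=world(d,ci); print('kiln');r=vases(w,p,215,235)
for c in sum(r.values(),[]): print(w2k(c[0]))
manip.reach([400,230,390],rz(0.3)); manip.pause(0.2)
p,d,ci=snap('wrist','w4.png'); w=world(d,ci); print('plate');vases(w,p,92,102);vases(w,p,20,29); st()
E
```

```text
kiln
blue [257. 165.] 285 c [ 640.3 -227.2] r 17.1 z 226.1
[71.22236631 16.06526707]
plate
blue [389.  20.] 267 c [602.3 114.1] r 30.9 z 98.8
green [235. 115.] 396 c [427.8 270. ] r 17.6 z 98.3
blue [365.  24.] 95 c [606.2 121.3] r 31.7 z 24.6
green [241. 103.] 174 c [429.  270.3] r 23.8 z 27.0
green [254. 194.] 285 c [290.4 194.5] r 34.1 z 21.4
t29.9 [400.5 229.7 389.8] F [-0.3  0.7  0.6] T [0.02 0.02 0.05] op 85.7 q [ 0.45 -0.18  1.21 -0.    2.12  1.72]
```

View pics/w4k.png

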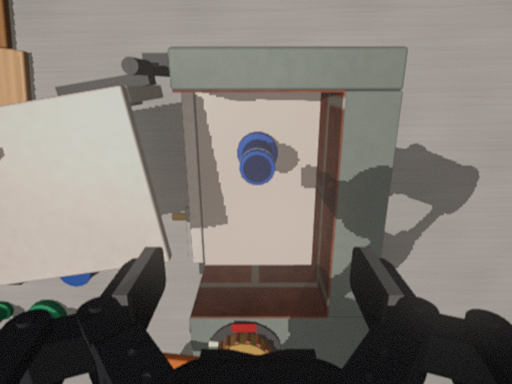

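View pics/w4.png

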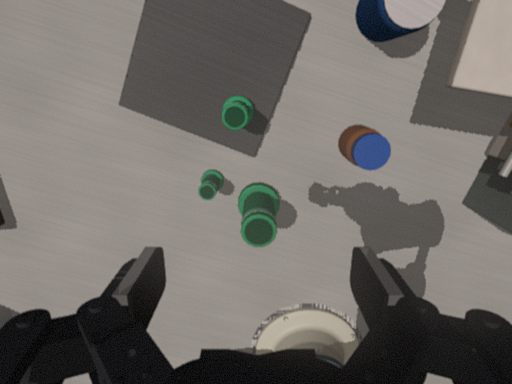

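The blue vase stands upright in the chamber (257,165) at kiln (71,16). The green one on the plate (237,115) has not moved, and I pick it next.

```bash
python3 - <<'E'
from h import *
s=pick([428.1,270.2],0.6)
if 33<s['opening']<39:
    place(-5,15)
    t=k2w(40,15); manip.reach([*t,390],rz(KY)); manip.pause(.1)
p,d,ci=snap('wrist','w5k.png'); w=world(d,ci); r=vases(w,p,215,235)
for c in sum(r.values(),[]): print(w2k(c[0]))
snap('top','top5.png'); snap('scene','scene5.png')
E
```

```text
t32.3 [428.3 270.4  59.6] F [-0.4 -0.5  2.6] T [-0.01  0.07  0.01] op 34.7 q [ 0.5  -0.13  1.75  0.    1.52  1.47]
t33.8 [428.  270.1 388.7] F [ 0.1  0.5 -1.2] T [-0.01  0.01 -0.02] op 34.6 q [ 0.5  -0.07  1.1  -0.    2.11  1.47]
t37.7 [ 564.3 -227.   189.2] F [-0.6 -1.  -1. ] T [ 0.04  0.   -0.02] op 34.4 q [-0.44  0.11  1.29 -0.    1.75  1.15]
t39.8 [ 564.1 -226.9  388.9] F [0.5 0.5 0.2] T [-0.05  0.02  0.06] op 85.5 q [-0.44  0.22  0.8   0.    2.12  1.15]
blue [257. 134.] 319 c [ 639.8 -226.9] r 17.5 z 226.1
green [200. 202.] 207 c [ 570.1 -167.7] r 16.6 z 226.2
[70.66882759 16.36608262]
[-3.52986436e-02  7.43076668e+01]
```

View pics/w5k.png

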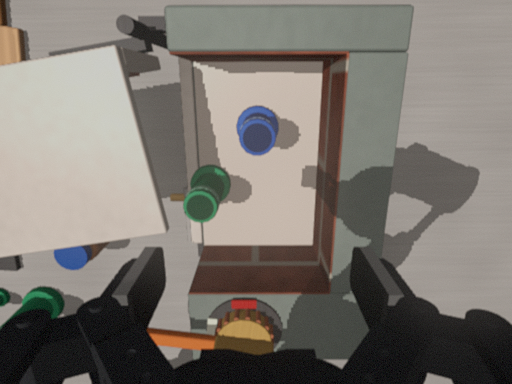

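View pics/top5.png

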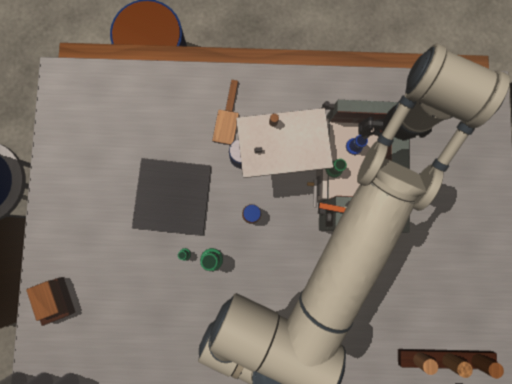

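View pics/scene5.png

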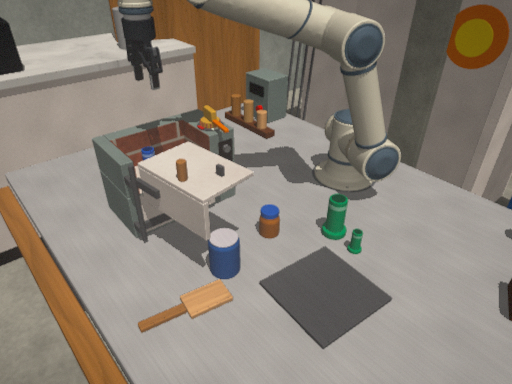

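A knock moved the green vase to kiln (0,74), on the edge of the allowed zone (limit 75) at (200,202) in the wrist image. It is still upright. I regrasp it with the jaws along kiln x, to stay clear of the open roof, and set it back.

```bash
python3 - <<'E'
from h import *
c=[570.1,-167.9]; yaw=KY+np.pi/2
manip.reach([*c,390],rz(yaw)); manip.move_linear([*c,240],rate=150); st()
manip.move_linear([*c,195],rate=50); st()
manip.close(); s=st()
if 32<s['opening']<39:
    t=k2w(-5,18)
    manip.move_linear([*c,200],rate=60)
    manip.move_linear([*t,200],rate=60); st()
    manip.move_linear([*t,195],rate=40); st(); manip.pause(.2); manip.gripper_open(); manip.pause(.2)
    manip.move_linear([*t,390],rate=200)
    t=k2w(40,15); manip.reach([*t,390],rz(KY)); manip.pause(.1)
    p,d,ci=snap('wrist','w6k.png'); w=world(d,ci); r=vases(w,p,215,235)
    for c in sum(r.values(),[]): print(w2k(c[0]))
E
```

```text
t42.8 [ 570.5 -168.   241.4] F [ 0.1 -0.6  0.7] T [-0.02  0.02  0.05] op 85.6 q [-0.34  0.08  1.23  0.    1.83 -0.33]
t43.9 [ 570.3 -168.   195.5] F [ 0.3 -0.4 -0.3] T [-0.01 -0.01 -0.03] op 85.5 q [-0.34  0.07  1.32  0.    1.75 -0.33]
t44.4 [ 570.1 -167.9  195.3] F [-1.  -0.2  1.5] T [-0.03  0.    0.  ] op 34.4 q [-0.34  0.07  1.32 -0.    1.75 -0.33]
t45.7 [ 564.2 -223.6  200. ] F [-0.1  0.6 -0.7] T [ 0.02 -0.01 -0.03] op 34.5 q [-0.43  0.11  1.27  0.    1.77 -0.42]
t46.0 [ 564.1 -223.6  194.7] F [ 0.2  0.1 -0. ] T [-0.01 -0.09 -0.03] op 34.2 q [-0.43  0.11  1.28  0.    1.76 -0.42]
blue [257. 135.] 339 c [ 640.  -227.3] r 17.3 z 226.2
green [252. 205.] 108 c [ 565.7 -223.2] r 16.2 z 226.2
[70.93003029 15.97661692]
[-3.48275887 18.77636921]
```

View pics/w6k.png

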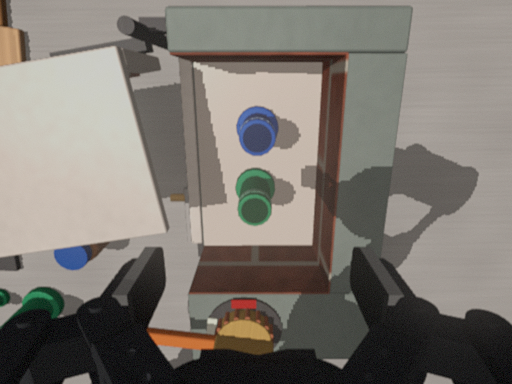

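```bash
python3 - <<'E'
from h import *
K=[673.6,22.9]
manip.reach([*K,390],rz(-0.5)); manip.pause(.1)
p,d,ci=snap('wrist','w7.png'); w=world(d,ci); Z=w[...,2]
p2,d2,ci2=snap('top'); w2=world(d2,ci2);Z2=w2[...,2]
m=(Z2>300)&(Z2<316)&(abs(w2[...,0]-673)<30)&(abs(w2[...,1]-23)<30)
if m.sum()>5: print('knob top',cv2.minEnclosingCircle(w2[m][:,:2].astype(np.float32)))
manip.move_linear([*K,268],rate=120); st(); manip.close(); s=st()
swing(K,-0.5,-1.41,14,267)
E
```

```text
knob top ((671.2098388671875, 24.113597869873047), 11.34854507446289)
t52.0 [673.8  22.8 269.3] F [0.1 0.1 0.4] T [ 0.04 -0.03  0.04] op 85.1 q [-0.02  0.31  0.91  0.    1.91  2.05]
t52.6 [673.7  22.6 268.3] F [ 1.  -1.2  1.8] T [-0.24 -0.09  0.06] op 22.8 q [-0.02  0.31  0.91 -0.    1.91  2.05]
t54.0 [620.9 -12.5 268.3] F [-1.9  2.2  8.4] T [0.14 0.47 0.07] op 22.5 q [-0.08  0.16  1.09  0.    1.89  1.6 ]
t55.3 [585.6 -66.5 268.3] F [-6.2  4.2  7.7] T [0.29 0.97 0.22] op 23.0 q [-0.17  0.07  1.18  0.    1.89  1.1 ]
t56.6 [ 574.7 -130.4  268.3] F [-10.7   2.9   8.3] T [0.2  1.38 0.46] op 22.8 q [-0.28  0.07  1.18  0.    1.89  0.58]
t57.3 [ 578.8 -161.2  268.3] F [-12.5   5.1   9.2] T [0.68 1.54 0.35] op 22.8 q [-0.33  0.11  1.15  0.    1.89  0.33]
```

```bash
python3 - <<'E'
from h import *
s=manip.get_state();p=s['ee_pos'].copy()
q=np.array([579.4,-162.2])
for k in range(1,8):
    t=q+k*np.array([.25,-.97]); manip.move_linear([*t,267],rate=30); manip.pause(.1); s=st()
    if s['wrist_force'][1]>22: break
manip.pause(.3);manip.gripper_open(); st()
p=manip.get_state()['ee_pos'];manip.move_linear([p[0],p[1],390],rate=200)
manip.reach([480,-200,450],rz(0)); manip.pause(.1)
p,d,ci=snap('wrist','w8.png'); w=world(d,ci);Z=w[...,2]
reg=np.zeros(Z.shape,bool);reg[30:246,185:420]=1
n,l,s_,ce=cv2.connectedComponentsWithStats((reg&(Z>291)&(Z<325)).astype(np.uint8))
for i in range(1,n):
    if s_[i,4]>30: print('hi',ce[i],s_[i,4],cv2.minAreaRect(w[l==i][:,:2].astype(np.float32)))
E
```

```text
t57.6 [ 578.8 -161.2  268.3] F [-9.8  6.1  8.7] T [0.76 1.36 0.33] op 22.8 q [-0.33  0.11  1.15  0.    1.89  0.33]
t58.0 [ 578.8 -161.2  268.3] F [-13.2  10.6   8.4] T [1.17 1.56 0.27] op 22.4 q [-0.33  0.11  1.15  0.    1.89  0.33]
t58.4 [ 578.8 -161.2  268.3] F [-14.   13.3  10.3] T [1.68 1.7  0.24] op 22.3 q [-0.33  0.11  1.15  0.    1.89  0.33]
t58.7 [ 578.8 -161.2  268.3] F [-16.1  17.3   9.1] T [2.12 1.86 0.19] op 22.8 q [-0.33  0.11  1.14  0.01  1.89  0.33]
t59.0 [ 578.8 -161.2  268.3] F [-17.8  20.5   9. ] T [2.46 2.02 0.11] op 22.6 q [-0.33  0.11  1.14  0.01  1.9   0.33]
t59.4 [ 578.8 -161.2  268.3] F [-19.1  24.1  10.2] T [2.86 2.15 0.09] op 22.4 q [-0.33  0.11  1.14  0.01  1.9   0.33]
t60.3 [ 580.9 -168.3  266.9] F [-0.6  0.1  0.4] T [-0.02 -0.01 -0.01] op 85.6 q [-0.34  0.11  1.14 -0.    1.88  0.32]
hi [213.37011173  58.6801676 ] 716 ((579.9013061523438, -162.3946075439453), (23.221647262573242, 22.55889320373535), 46.56622314453125)
hi [267.67761452 215.78824546] 1157 ((434.7198791503906, -209.75942993164062), (59.80752182006836, 18.106666564941406), 80.96183776855469)
```

View pics/w8.png

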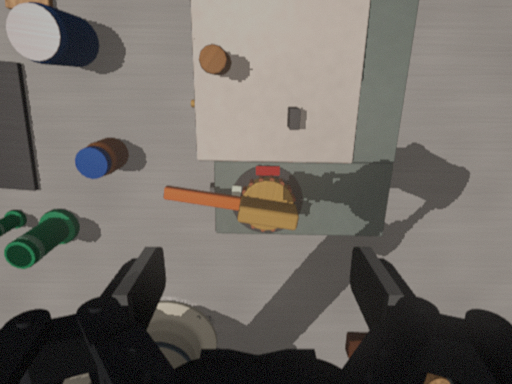

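The door is shut: the knob is back at (579.9,-162.4), identical to the start. The arm is on the white mark. Now I turn the collar to lock it.

```bash
python3 - <<'E'
from h import *
C=[434.5,-209.2]; y0=1.413
manip.reach([*C,350],rz(y0)); manip.move_linear([*C,269],rate=120); manip.close(); st()
for k in range(1,6):
    manip.reach([*C,269],rz(y0-1.431*k/5)); s=st()
manip.pause(.2);manip.gripper_open()
p=manip.get_state()['ee_pos'];manip.move_linear([p[0],p[1],390],rate=200)
manip.reach([480,-200,450],rz(0)); manip.pause(.1)
p,d,ci=snap('wrist','w9.png'); w=world(d,ci);Z=w[...,2]
reg=np.zeros(Z.shape,bool);reg[30:246,185:420]=1
n,l,s_,ce=cv2.connectedComponentsWithStats((reg&(Z>291)&(Z<325)).astype(np.uint8))
for i in range(1,n):
    if s_[i,4]>30: print('hi',ce[i],s_[i,4],cv2.minAreaRect(w[l==i][:,:2].astype(np.float32)))
e=[]
for c in list(range(205,230,5))+list(range(310,348,5)):
    r=max(r for r in range(120,180) if 252<Z[r,c]<262); e.append(w[r,c])
e=np.array(e);print('roof near edge slope',np.polyfit(e[:,1],e[:,0],1))
snap('scene','scene9.png')
E
```

```text
t64.8 [ 432.5 -208.9  269.6] F [-10.9   2.2   3.2] T [ 0.27  1.34 -0.03] op 17.3 q [-0.52 -0.21  1.46 -0.    1.9  -0.36]
t65.2 [ 432.7 -209.   269.5] F [-10.4   1.8   2.3] T [ 0.24  1.16 -0.13] op 17.0 q [-0.52 -0.21  1.46 -0.    1.9  -0.07]
t65.5 [ 432.9 -209.2  269.6] F [-7.9  2.2  3.6] T [ 0.08  1.02 -0.12] op 17.2 q [-0.52 -0.21  1.46 -0.    1.9   0.21]
t65.9 [ 433.1 -209.4  269.6] F [-8.5  0.6  1.9] T [-0.08  0.99 -0.1 ] op 17.4 q [-0.52 -0.21  1.46 -0.    1.9   0.5 ]
t66.3 [ 433.2 -209.6  269.6] F [-6.9 -0.5  3.7] T [-0.19  0.96 -0.1 ] op 17.2 q [-0.52 -0.21  1.46 -0.    1.9   0.78]
t66.7 [ 433.2 -209.9  269.6] F [-7.1 -2.3  3.4] T [-0.33  0.93 -0.08] op 17.3 q [-0.52 -0.21  1.46 -0.    1.9   1.07]
hi [212.5972028   57.66293706] 715 ((579.7217407226562, -162.36190795898438), (23.095455169677734, 22.889066696166992), 41.67508316040039)
hi [267.57849667 214.15794481] 1051 ((435.02972412109375, -209.76608276367188), (18.028688430786133, 58.91643142700195), 88.7071533203125)
roof near edge slope [1.71583736e-02 4.85398275e+02]
```

View pics/w9.png

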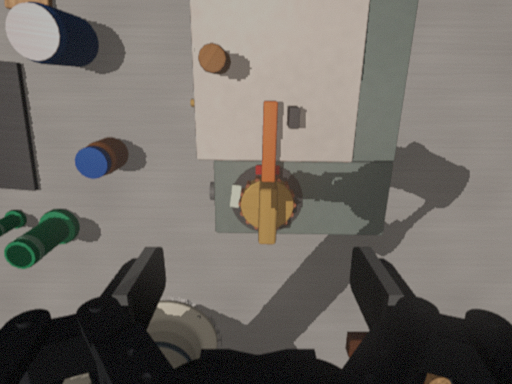

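View pics/scene9.png

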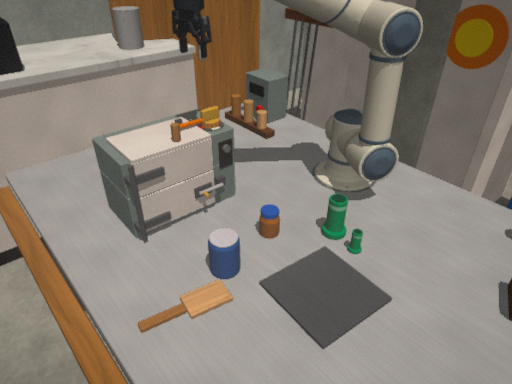

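The arm now lies over the red mark (269,170). The bar reads -0.023 rad against the kiln's -0.017, so the collar is at about 1.455, and the door is shut. I hand in.

```bash
python3 - <<'E'
from h import *
st(); manip.job_done()
E
```

```text
t68.9 [ 479.5 -200.2  448.5] F [ 0.1  0.2 -0. ] T [0.06 0.   0.01] op 85.3 q [-0.46  0.04  0.88 -0.    2.22  1.11]
the job is handed in; nothing more can be done
```

The kiln is loaded, shut and locked, and the job was handed in at about 69 s of the 210 s allowed. No verdict is reported, so these are my own readings.

- **Collar:** I turned it back from about 1.34 to about 0.02 rad and opened the top half to about 1.4 rad. At the end I turned it to about 1.455 rad, with the arm over the red mark.
- **Vases:** Two stood on the plate, the blue and the mid-sized green. Both were seen upright on the chamber floor just before the door was shut: blue at kiln (71, 16) mm and green at (-3, 19) mm. The green vase was knocked to y = 74 mm (limit 75) after I first placed it, so I regrasped it and set it back.
- **Door:** The knob returned to within 0.2 mm of where it stood at the start.
- **Bottom half and bystanders:** The bolt, the bottom half, the jar, the paddle and the can look unmoved in the last scene picture. I did not measure them.
- **Not checked:** The roof hides the chamber once it is shut, so I could not see the vases after closing the door.

No check failed or disagreed at the end, and the gripper was clear of everything with no load on it.

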